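# True a wooden wheel: find its high spot and mark it

### The job

The wooden wheel on the truing stand has two bulges in its rim. Using its crank peg, turn it slowly (no faster than a quarter turn a second) past the feeler, find the higher bulge - the one that swings the long needle furthest - and stop the wheel with the top of that bulge on the feeler. With it there, press the release button so that the marking lever drops onto the rim, then lift the lever back up to its rest, leaving the wheel where it is, the higher bulge still on the feeler, and the loose things around undisturbed.

Things in the scene. Friction and masses are not known exactly. Their poses are not given: they have to be found in the camera images.
- stand: truing stand, fixed, grey base board 260 x 350 x 12 mm. Origin on the wheel's axis at the table surface; z up. The board runs from x -110 to +150 mm and y -245 to +105 mm in this frame. The feeler, the marking lever and the button stand on the -y side of the wheel.
- wheel_axis (a point): centre of the wheel's upper face, 42 mm above the table (hub of 16 mm radius and a screw rise 14 mm above it). The wheel is a plywood disc of 65 mm radius, 12 mm thick. Its rim has two bulges, each about 50 degrees wide, at unknown places that change (65 degrees or more apart): one 4.5 mm proud, the other 2.5 mm.
- wheel (a joint): turning angle of the wheel, rad, without stops, positive counter-clockwise from above; at 0 the crank peg lies on the stand's +x axis. Friction of about 1.5 N at the peg; it stays where it is left.
- crank_top (a point): top centre of the crank peg: an upright round dowel 12 mm in diameter, fixed in the wheel 40 mm from its axis, rising 46 mm above the wheel's face (its top 88 mm above the table). It turns with the wheel: led round between fingers whose direction is kept, it rubs and works its way out sideways; turn the hand with the wheel and regrasp on the way.
- needle (a joint): swing of the feeler's needle, rad: 0 where the rim is plain, rising over each bulge and greatest with the bulge's top on the feeler; the higher bulge gives the clearly greater peak (about 0.185 rad, against 0.10). The feeler's springy push on the wheel is slight.
- needle_tip (a point): tip of the needle, 34 mm above the table: 125 mm long, level, swinging towards the stand's -x over a paper scale. The needle is one piece with the feeler, a steel ball touching the rim's -y point (stand frame, 71 mm from the axis).
- marker (a joint): marking lever's angle, rad: 0 = at rest, leaning 0.2 back past upright, away from the wheel; 0.2 = upright; 1.77 = dropped level towards the wheel (+y), its nib on the rim. It swings in the stand's y-z plane. Leaning back it stays; past upright it falls to the wheel by itself in about 1 s. Lifted back past upright it falls to 0. About 1 N lifts it at the handle.
- marker_pivot (a point): pivot of the marking lever, 80 mm above the table, at x 0, y -128 mm of the stand; axle along the stand's x in an aluminium fork 29 mm wide over its cheeks, 92 mm high. The lever is an aluminium bar 12 mm wide, 9 mm thick, 70 mm long with a black ball of 9 mm radius at its end.
- marker_grip (a point): middle of the part of the lever's handle to grip: a round dowel 12 mm in diameter, parallel to the stand's x, sticking out 36 mm from the lever's -x side, 40 mm from the pivot line; this point is 30 mm to -x of the lever. Dropped, it lies 38 mm above the wheel's face and 40 mm to +y of the pivot; pinched from above across y it can be led up its arc.
- button (a joint): release button's travel, m: 0 up, 0.009 fully down (about 4.6 N). Pressed by more than about 6 mm it tips the resting lever past upright, so that it falls. It springs back.
- button_top (a point): centre of the top of the release button: a black cap of 12 mm radius on a grey bracket beside the lever, 122.5 mm above the table when up; pressed straight down
- gear_small: loose wooden gear, 48 mm across, 5 mm thick, lying on the stand's board; leave it
- offcut: loose wooden offcut, 22 x 45 x 12 mm, lying on the stand's board; leave it
- gear_large: loose wooden gear, 104 mm across, 6 mm thick, on the table; leave it
- gear_mid: loose wooden gear, 76 mm across, 6 mm thick, on the table; leave it
- rotary_tool: grey hand-held rotary tool, 190 mm long, 48 mm thick, lying on the table; leave it
- pliers: pliers with red handles, 150 mm long, lying on the table; leave them
- stick_bundle: flat light-wood stick, 12 x 260 x 8 mm, lying on the table; leave it

How it is judged (in metres and radians):
On the way, in this order (a step that is already met when the one before it is completed fails the run):
1. the wheel stands still with the higher bulge on the feeler (value of joint needle above 0.155 rad and velocity of joint wheel between -0.1 and 0.1 rad/s), for 0.4 s.
2. the release button is pressed with the bulge still there (value of joint needle above 0.155 rad and value of joint button above 0.005 m), for 0.02 s.
3. the marking lever has dropped onto the rim with the bulge still there (value of joint needle above 0.155 rad and value of joint marker above 1.7 rad), for 0.1 s.
At the end, for the whole second after the job is handed in: the needle reads over 0.155 rad (its peak over the higher bulge is about 0.185, so the bulge's top is within about 9 degrees of the feeler), the wheel stands still, the marking lever is back at its rest (under 0.08 rad) and the button is up (all of step 1 and value of joint marker below 0.08 rad and value of joint button below 0.002 m); the robot touches nothing.
It fails at once if the wheel spun faster than 3 rad/s (velocity of joint wheel above 3 rad/s or velocity of joint wheel below -3 rad/s).
It fails at once if a loose thing around was moved by more than 25 mm (distance of any of gear_small, offcut, gear_large, gear_mid, rotary_tool, pliers, stick_bundle from where it was at the start of the episode above 0.025 m).
It also fails if it takes over 72 s, if anything falls off the work surface, if the arm or the gripper's body presses on something with over 40 N, if the wrist force passes 120 N, or if a joint passes its speed limit or range.

### The arm

A 6-joint arm with a two-finger parallel gripper is mounted at the origin on the work surface. World frame = base frame: x ahead of the robot, y to its left, z up, the work surface at z = 0. Lengths are in mm, angles in rad, forces in N, time in s.
With the tool pointing down it reaches from about 275 to 750 mm from the base axis. Payload 10.2 kg.
Tool frame: the origin (TCP) lies between the finger pads; the fingertips stand 19 mm ahead of it and the grasp point (between the pads) is the TCP; z points along the fingers, y is the line along which they close (so a half turn about z gives the same grasp; the last joint's range is limited). The gripper opens to 85 mm and grips with 20 to 120 N. Pads are 22 mm wide; open, the fingers measure 114 mm over their backs; the gripper's body (76 mm by 85 mm) begins 54 mm behind the grasp point. The pads swing forward as they close: fully open they stand 13 mm farther back than shut.
Start: joints at [-1.52, 0.313, 1.498, -0, 1.331, -0.223], TCP at [141.942, -505.454, 250.294] pointing down, gripper open.
Joint ranges: [-2.94, 2.94], [-0.97, 2.17], [0.19, 2.56], [-1.23, 4.37], [0.02, 3.11], [-2.88, 2.88]. Speed limits (rad/s): [2.39, 2.39, 3.01, 3.14, 3.14, 3.14].

### API

Orientations are given as a unit quaternion [w, x, y, z].
In Python, from rig import sense, capture, finish_job gives the robot as it stands. The module is installed in compiled form; this text tells all that it offers.
- The arm moves only by the tool move_arm, never from a script. Its argument "moves" is a list of rows, each an object with "turn": the turn, a rotation vector about the tool's x, y, z in rad, a list of three; "translation": the shift along the tool's x, y, z in mm, a list of three; "hand": the opening, from 0 (shut) to 1 (fully open). In form: [{"turn": [wx, wy, wz], "translation": [x, y, z], "hand": hand}, ...]. A call has 1 to 10 rows; each row shifts and turns the commanded pose from where the row before left it, along the tool's axes as they then stand; what a row does not reach is not made up. A row lasts 1/12 s, in which the tool goes at most 41.7 mm and 7.16 degrees, less where a joint would pass 70% of its speed; a pose out of reach is approached as far as the arm can. A call with a gripper value outside its range is refused whole. The fingers move at their own pace and stop on an object; "grip_force" is the grip in N (left out, the last holds). Time passes only in rows, so rows that do not move let the fingers close. It gives the time, the measured TCP pose, the force, the opening and the grip force at its end, in the units of the state.
- sense(): the state, without advancing time (a new reading comes with each control period).
- capture(name): name is "scene" or "top" or "wrist"; returns a dict with "image" (400x640x3 uint8, blue, green, red), "z_map" (400x640 float32, mm along the optical axis (not along the pixel's ray), 0 where there is no reading), "vertical_fov" (degrees; the focal length in pixels is half the picture's height over the tangent of half this angle, whatever the lens; pixels are square), "cx", "cy" (the principal point, pixels), "k1" (the pictures are not rectified: a ray, as slopes to the right and down, at radius r is drawn at 1 + k1 r^2 times it, then the intrinsics apply), "R" (3x3) and "t" (3): a world point X has camera coordinates R X + t; the wrist camera has in their place "T_tool_cam" (4x4, takes a point from camera to tool coordinates, whose origin is the TCP and whose axes are the flange's). Camera axes: x right, y down, z forward; pixel columns grow to the right and rows downward; lengths in mm; the calibration is good to about 2 mm. A picture is of the moment at which its call begins: read the wrist's pose just before it.
- finish_job(): hands the job in; it is judged then, once.
The state is a dict: "time_s": time; "joints": joint angles; "dq": joint speeds; "tau": joint torques, N m; "eef_pos": TCP position; "ee_rot": TCP orientation; "force": force on the tool from outside, world axes, zero at the start; "wrist_torque": the same for the moment, N m; "grip_width": opening from 0.0 (shut) to 1.0 (fully open); "grip_force": force on a finger pad.
Only numpy, scipy, OpenCV 4.12 (cv2) and the standard library are available. Lean on these libraries where they do the work, as an engineer would, in place of code of your own. Each camera call takes 0.05 s, during which the arm holds its last target. There are 200 camera calls.

## Working session

There is one attempt and no reset: what is moved stays moved. The work goes in short steps, Python scripts to look and compute and a tool call to move; the robot and the scene stay as the last step left them, time stands still between calls to the robot, and variables do not carry over. Pictures are saved under pics/ and viewed, at most 10 in all, crops included, and the job is handed in when it is done.

Besides the shell and the picture viewer there is one more tool, called after "Request:" in YAML: its name, and indented under it one key for each argument. move_arm: Moves the arm, as the interface text tells. Its arguments: {"type":"object","properties":{"moves":{"type":"array","items":{"type":"object","properties":{"turn":{"type":"array","items":{"type":"number"}},"translation":{"type":"array","items":{"type":"number"}},"hand":{"type":"number"}}}},"grip_force":{"type":"number"}},"required":["moves"]}

```bash
mkdir -p pics; cat > h.py <<'E'
import numpy as np, cv2
from rig import sense, capture, finish_job
from scipy.spatial.transform import Rotation as Ro
def cam(c, st=None):
    h=c["image"].shape[0]; f=h/2/np.tan(np.radians(c["vertical_fov"])/2)
    if "R" in c: R=np.array(c["R"]);t=np.array(c["t"])
    else:
        q=np.array(st["ee_rot"]); Rw=Ro.from_quat(q[[1,2,3,0]]).as_matrix()
        T=np.array(c["T_tool_cam"]); A=Rw@T[:3,:3]; o=Rw@T[:3,3]+np.array(st["eef_pos"])
        R=A.T; t=-A.T@o
    return f,R,t
def ray(c,uv,st=None):
    f,R,t=cam(c,st)
    K=np.array([[f,0,c["cx"]],[0,f,c["cy"]],[0,0,1.]])
    p=cv2.undistortPoints(np.array(uv,float).reshape(-1,1,2),K,np.array([c["k1"],0,0,0,0.]))[:,0]
    d=np.c_[p,np.ones(len(p))]
    return -R.T@t, d@R
def onz(c,uv,z,st=None):
    o,d=ray(c,uv,st); s=(z-o[2])/d[:,2]; return o+d*s[:,None]
def proj(c,X,st=None):
    f,R,t=cam(c,st); K=np.array([[f,0,c["cx"]],[0,f,c["cy"]],[0,0,1.]])
    return cv2.projectPoints(np.array(X,float).reshape(-1,1,3),cv2.Rodrigues(R)[0],t,K,np.array([c["k1"],0,0,0,0.]))[0][:,0]
E
python3 - <<'E'
from h import *
s=sense();print({k:np.round(v,3) for k,v in s.items()})
for n in("scene","top","wrist"):
    c=capture(n);cv2.imwrite(f"pics/{n}0.png",c["image"]);print(n,cam(c,s),c["k1"],c["cx"],c["cy"])
E
```

```text
{'time_s': np.float64(0.0), 'joints': array([-1.52 ,  0.313,  1.498, -0.   ,  1.331, -0.223]), 'dq': array([-0.003, -0.   ,  0.   , -0.   ,  0.   ,  0.001]), 'tau': array([-0.0000e+00, -4.1226e+01, -2.5975e+01, -0.0000e+00,  4.0000e-03,
       -0.0000e+00]), 'eef_pos': array([ 141.92 , -505.213,  249.733]), 'ee_rot': array([-0.001,  0.991,  0.136,  0.   ]), 'force': array([-0.637, -0.151, -0.074]), 'wrist_torque': array([ 0.017, -0.021, -0.044]), 'grip_force': np.float64(0.0), 'grip_width': np.float64(0.996)}
scene (np.float64(392.619065688289), array([[-0.80525133,  0.59289811,  0.00649039],
       [ 0.44016222,  0.60507386, -0.66343262],
       [-0.39727511, -0.53137317, -0.74820788]]), array([ 477.36912978, -203.9846841 , 1309.75951999])) -0.055972881297282395 328.2334057096458 198.97353243875213
top (np.float64(436.50806464856726), array([[-0.02263436, -0.99970365,  0.00896085],
       [-0.99690281,  0.0218939 , -0.07553438],
       [ 0.0753158 , -0.01064277, -0.99710293]]), array([   6.97591156,  622.08126484, 1171.85469149])) -0.051439065346815374 325.04182442597084 203.3050792934453
wrist (np.float64(306.10298578147587), array([[ 0.27021836, -0.96279835, -0.00117229],
       [-0.92223784, -0.25918398,  0.28688154],
       [-0.27651292, -0.07643953, -0.95796535]]), array([-524.25575775,  -37.91731292,  378.90448719])) -0.021050981601516736 320.1250653584874 203.86268827355093
```

View pics/top0.png

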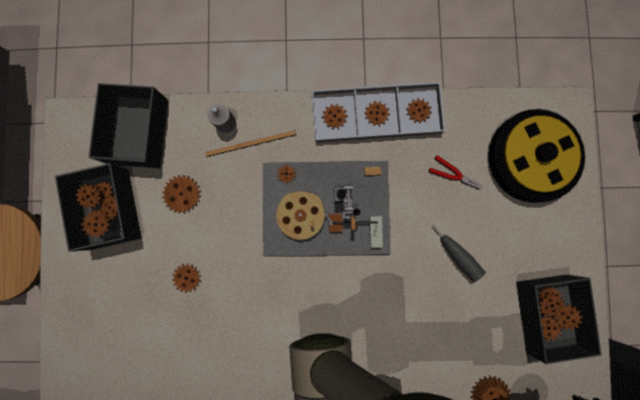

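View pics/scene0.png

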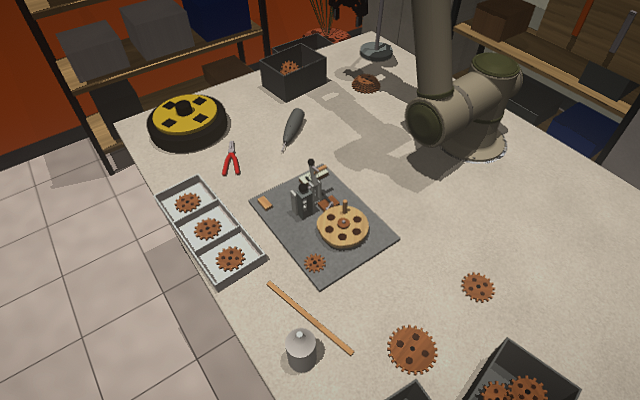

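```bash
python3 - <<'E'
from h import *
c=capture("top");im=c["image"]
hsv=cv2.cvtColor(im,cv2.COLOR_BGR2HSV)
f,R,t=cam(c)
m=((hsv[...,1]<45)&(hsv[...,2]>50)&(hsv[...,2]<120)).astype(np.uint8)
w=np.zeros_like(m);w[150:270,250:400]=1;m*=w
m=cv2.morphologyEx(m,cv2.MORPH_OPEN,np.ones((3,3)))
cs,_=cv2.findContours(m,cv2.RETR_EXTERNAL,cv2.CHAIN_APPROX_NONE)
k=max(cs,key=cv2.contourArea)
P=onz(c,k[:,0],12)[:,:2].astype(np.float32)
rc=cv2.minAreaRect(P);print(rc,cv2.boxPoints(rc))
# wheel disc yellow
m2=((hsv[...,0]>10)&(hsv[...,0]<32)&(hsv[...,1]>60)&(hsv[...,2]>120)).astype(np.uint8);w[:]=0;w[180:250,265:332]=1;m2*=w
cs,_=cv2.findContours(m2,cv2.RETR_EXTERNAL,cv2.CHAIN_APPROX_NONE);k=max(cs,key=cv2.contourArea)
P=onz(c,cv2.convexHull(k)[:,0],42)[:,:2].astype(np.float32);print("wheel",cv2.minEnclosingCircle(P),cv2.fitEllipse(P))
crop=im[155:262,258:394];a=cv2.resize(crop,None,fx=5,fy=5,interpolation=cv2.INTER_CUBIC);cv2.imwrite("pics/topc.png",a)
s=capture("scene");b=cv2.resize(s["image"][150:295,240:410],None,fx=4,fy=4,interpolation=cv2.INTER_CUBIC);cv2.imwrite("pics/scc.png",b)
E
```

```text
((609.9044189453125, -8.710525512695312), (353.0622863769531, 263.7720642089844), 89.57987976074219) [[ 476.7275  -184.26988]
 [ 740.49255 -186.20396]
 [ 743.0813   166.84883]
 [ 479.31628  168.78291]]
wheel ((594.0128784179688, 60.556068420410156), 65.8949203491211) ((592.5731201171875, 60.948150634765625), (126.456787109375, 129.14779663085938), 42.617557525634766)
```

View pics/topc.png

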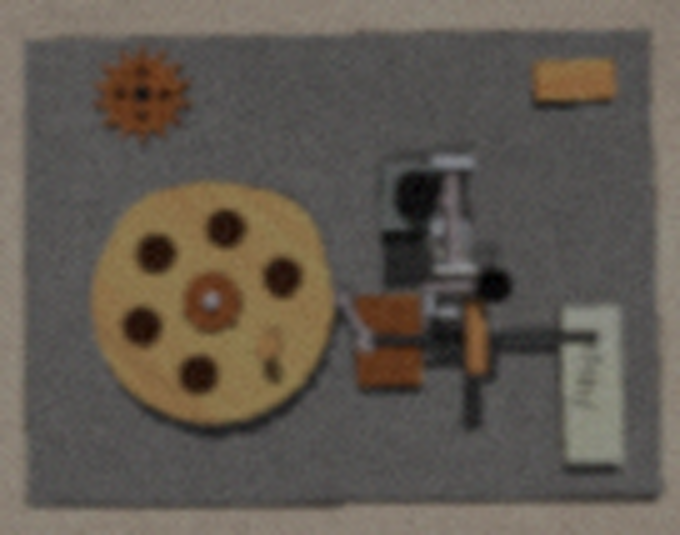

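View pics/scc.png

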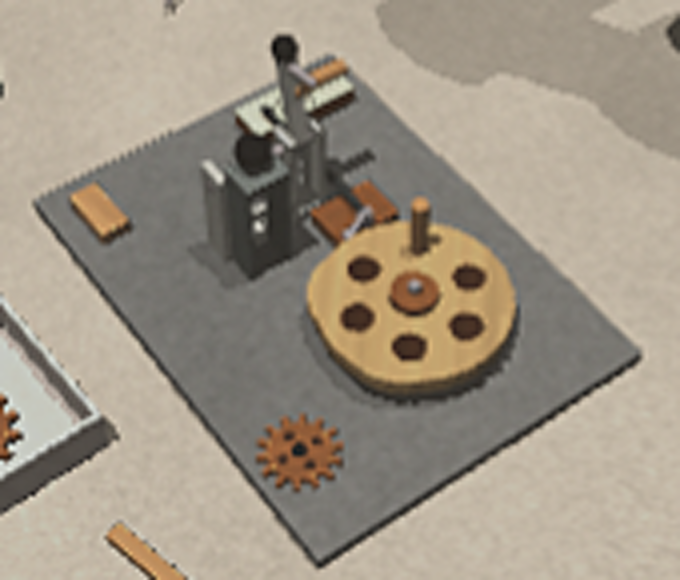

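Top view: the stand is nearly aligned with the world axes. The wheel's hub is at crop (212,300), the peg top at (270,345), the button at (418,195), the lever ball at (492,283) and the needle tip at (595,338), at the scale's start. The scene view shows the peg beyond the hub at (420,205), with the lever at rest.

```bash
python3 - <<'E'
from h import *
s=sense();c=capture("top");g=lambda x,y:(258+x/5,155+y/5)
for n,x,y,z in(("peg",270,345,88),("hub",212,299,56),("button",418,193,122.5),("gear",142,93,17),("off",575,80,24),("needle",595,338,34),("ball",492,283,155)):
    print(n,onz(c,[g(x,y)],z)[0].round(1))
w=capture("wrist");f,R,t=cam(w,s);print("camC",(-R.T@t).round(1),np.array(w["T_tool_cam"]).round(3))
sc=capture("scene");p=onz(sc,[(240+421/4,150+203/4)],88);print("peg scene",p,"button scene",onz(sc,[(240+255/4,150+150/4)],122.5),"hub",onz(sc,[(240+415/4,150+287/4)],56))
E
```

```text
peg [564.4  28.7  88. ]
hub [590.4  59.6  56. ]
button [638.2 -48.1 122.5]
gear [707.3  98.1  17. ]
off [ 708.5 -141.2   24. ]
needle [ 565.8 -146.4   34. ]
ball [590.2 -81.4 155. ]
camC [ 211.5 -485.7  373.6] [[  -0.      -0.958   -0.287   72.29 ]
 [   1.      -0.       0.      -0.221]
 [  -0.      -0.287    0.958 -123.487]
 [   0.       0.       0.       1.   ]]
peg scene [[562.83747748  31.67854348  88.        ]] button scene [[639.63255849 -41.49878742 122.5       ]] hub [[591.42115285  64.08562404  56.        ]]
```

Request:
move_arm:
  moves:
    - {"turn": [0,0,0],"translation": [28.4,-20.6,1],"hand": 1}
    - {"turn": [0,0,0],"translation": [28.4,-20.6,1],"hand": 1}
    - {"turn": [0,0,0],"translation": [28.4,-20.6,1],"hand": 1}
    - {"turn": [0,0,0],"translation": [28.4,-20.6,1],"hand": 1}
    - {"turn": [0,0,0],"translation": [28.4,-20.6,1],"hand": 1}
    - {"turn": [0,0,0],"translation": [28.4,-20.6,1],"hand": 1}
    - {"turn": [0,0,0],"translation": [28.4,-20.6,1],"hand": 1}
    - {"turn": [0,0,0],"translation": [28.4,-20.6,1],"hand": 1}
    - {"turn": [0,0,0],"translation": [28.4,-20.6,1],"hand": 1}
    - {"turn": [0,0,0],"translation": [28.4,-20.6,1],"hand": 1}

```text
time_s: 1.23
eef_pos: [360.4, -228.8, 240.4]
ee_rot: [0.0, 0.991, 0.136, 0.0]
force: [-0.3, -0.6, 0.5]
grip_width: 1.0
grip_force: 0.0
```

Request:
move_arm:
  moves:
    - {"turn": [0,0,0],"translation": [28.4,-20.6,1],"hand": 1}
    - {"turn": [0,0,0],"translation": [28.4,-20.6,1],"hand": 1}
    - {"turn": [0,0,0],"translation": [28.4,-20.6,1],"hand": 1}
    - {"turn": [0,0,0],"translation": [28.4,-20.6,1],"hand": 1}
    - {"turn": [0,0,0],"translation": [28.4,-20.6,1],"hand": 1}
    - {"turn": [0,0,0],"translation": [28.4,-20.6,1],"hand": 1}
    - {"turn": [0,0,0],"translation": [28.4,-20.6,1],"hand": 1}
    - {"turn": [0,0,0],"translation": [28.4,-20.6,1],"hand": 1}
    - {"turn": [0,0,0],"translation": [28.4,-20.6,1],"hand": 1}
    - {"turn": [0,0,0],"translation": [28.4,-20.6,1],"hand": 1}

```text
time_s: 2.07
eef_pos: [578.2, 46.5, 230.2]
ee_rot: [0.0, 0.991, 0.137, 0.0]
force: [1.1, -0.6, -0.4]
grip_width: 1.002
grip_force: 0.0
```

Request:
move_arm:
  moves:
    - {"turn": [0,0,-0.115],"translation": [0,0,0],"hand": 1}
    - {"turn": [0,0,-0.115],"translation": [0,0,0],"hand": 0.5}
    - {"turn": [0,0,-0.115],"translation": [0,0,0],"hand": 0.5}
    - {"turn": [0,0,-0.115],"translation": [0,0,0],"hand": 0.5}
    - {"turn": [0,0,-0.115],"translation": [0,0,0],"hand": 0.5}
    - {"turn": [0,0,0],"translation": [0,0,0],"hand": 0.5}
    - {"turn": [0,0,0],"translation": [0,0,0],"hand": 0.5}

```text
time_s: 2.65
eef_pos: [577.4, 44.8, 230.2]
ee_rot: [-0.0, 0.912, 0.41, -0.0]
force: [1.0, -0.7, -0.2]
grip_width: 0.499
grip_force: 0.0
```

```bash
python3 - <<'E'
from h import *
s=sense();w=capture("wrist");print({k:np.round(v,3) for k,v in s.items()})
R=Ro.from_quat(np.array(s["ee_rot"])[[1,2,3,0]]).as_matrix();print(R.round(4))
np.savez("w1.npz",**w);cv2.imwrite("pics/w1.png",w["image"])
print(proj(w,[[591,61,56],[564,30,88],[591,126,42]],s))
E
```

```text
{'time_s': np.float64(2.65), 'joints': array([-0.125,  0.447,  1.358,  0.   ,  1.336,  0.601]), 'dq': array([ 0.001, -0.001, -0.001, -0.001, -0.   ,  0.02 ]), 'tau': array([ 3.0000e-02, -4.7403e+01, -2.6031e+01,  0.0000e+00,  1.0000e-03,
       -4.0700e-01]), 'eef_pos': array([577.368,  44.792, 230.215]), 'ee_rot': array([-0.   ,  0.912,  0.41 , -0.   ]), 'force': array([ 1.008, -0.654, -0.167]), 'wrist_torque': array([-0.025, -0.055, -0.003]), 'grip_force': np.float64(0.0), 'grip_width': np.float64(0.499)}
[[ 6.634e-01  7.482e-01 -2.000e-04]
 [ 7.482e-01 -6.634e-01  0.000e+00]
 [-1.000e-04 -2.000e-04 -1.000e+00]]
[[320.23933439 166.8194985 ]
 [320.62419305 217.21647769]
 [276.24823813 115.19258893]]
```

View pics/w1.png

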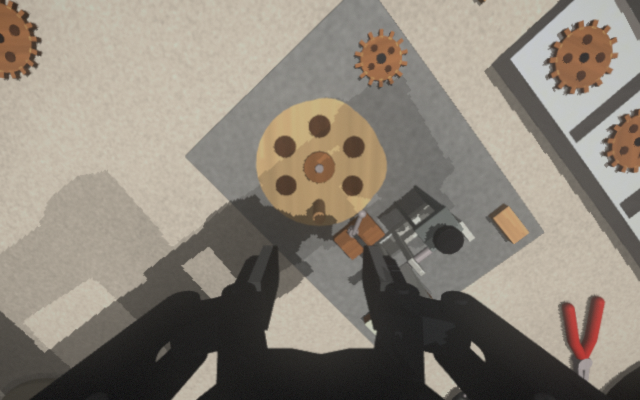

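The wheel is seen whole, with its hub at (319,167), its peg at about (319,212) and its rim unoccluded between the fingers. Next I measure the rim radius against angle.

```bash
python3 - <<'E'
from h import *
s=sense();w=dict(np.load("w1.npz"));im=w["image"]
lab=cv2.cvtColor(im,cv2.COLOR_BGR2HSV).astype(int)
z=w["z_map"]
f,R,t=cam(w,s)
sat=lab[...,1].astype(np.float32)
zz=cv2.GaussianBlur(sat,(0,0),0.7)
a=np.radians(np.arange(0,360,5)); rr=np.arange(55,80,.25)
C=np.array([591,61.])
pts=np.stack([C[0]+rr[None]*np.cos(a)[:,None],C[1]+rr[None]*np.sin(a)[:,None],np.full((len(a),len(rr)),42.)],-1)
uv=proj(w,pts.reshape(-1,3),s).reshape(len(a),len(rr),2).astype(np.float32)
S=cv2.remap(zz,uv[...,0],uv[...,1],cv2.INTER_LINEAR)
r=[]
for row in S:
    lo=row[-16:].mean();hi=row[:12].mean();i=np.where(row>(lo+hi)/2)[0];r.append(rr[i[-1]])
r=np.array(r)
# robust centre: r = r0+ax cos+ay sin
A=np.c_[np.ones_like(a),np.cos(a),np.sin(a)];k=np.ones(len(a),bool)
for _ in range(6):
    p=np.linalg.lstsq(A[k],r[k],rcond=None)[0];e=r-A@p;k=e<0.8
print("fit",p)
for x,y,b in zip(np.degrees(a),r,e):print(int(x),round(y,1),round(b,1),end=" | ")
# hub and peg in wrist
np.save("e.npy",e)
E
```

```text
fit [64.88529206 -1.94305527 -0.43224366]
0 62.8 -0.2 | 5 63.0 0.1 | 10 62.8 -0.1 | 14 63.0 0.1 | 20 63.5 0.6 | 25 64.5 1.6 | 29 65.0 2.0 | 35 65.5 2.5 | 40 65.5 2.4 | 45 65.2 2.0 | 50 64.8 1.4 | 55 63.8 0.3 | 59 63.5 -0.0 | 65 63.5 -0.2 | 70 63.8 -0.1 | 75 64.0 0.0 | 80 64.0 -0.1 | 85 64.2 -0.0 | 90 64.5 0.0 | 95 64.8 0.1 | 100 64.5 -0.3 | 105 65.0 0.0 | 110 65.0 -0.1 | 115 65.2 -0.1 | 119 65.5 0.0 | 125 65.5 -0.1 | 130 66.0 0.2 | 135 66.0 0.0 | 140 66.2 0.2 | 145 66.2 0.0 | 150 66.5 0.1 | 155 66.2 -0.2 | 160 66.8 0.2 | 165 66.5 -0.2 | 170 66.5 -0.2 | 175 66.5 -0.3 | 180 67.2 0.4 | 185 67.0 0.1 | 190 66.8 -0.1 | 195 67.0 0.1 | 200 66.8 -0.1 | 205 67.0 0.2 | 210 66.5 -0.3 | 215 67.0 0.3 | 220 66.5 -0.2 | 225 66.8 0.2 | 230 66.2 -0.2 | 235 66.5 0.1 | 239 79.8 13.5 | 245 79.8 13.7 | 250 77.8 11.8 | 255 73.8 7.9 | 260 79.8 14.1 | 265 79.8 14.3 | 270 79.8 14.4 | 275 65.2 0.1 | 280 64.8 -0.2 | 285 64.5 -0.3 | 290 65.0 0.4 | 295 66.5 2.0 | 300 67.5 3.2 | 305 68.0 3.9 | 310 68.2 4.3 | 315 68.2 4.4 | 320 67.8 4.1 | 325 67.0 3.5 | 330 65.8 2.3 | 335 64.5 1.2 | 340 63.2 0.0 | 345 63.0 -0.1 | 350 63.0 -0.0 | 355 62.8 -0.2 |
```

Request:
move_arm:
  moves:
    - {"turn": [0,0,0],"translation": [-20,-1,0],"hand": 0.5}
    - {"turn": [0,0,0],"translation": [0,0,36],"hand": 0.5}
    - {"turn": [0,0,0],"translation": [0,0,36],"hand": 0.5}
    - {"turn": [0,0,0],"translation": [0,0,24],"hand": 0.5}
    - {"turn": [0,0,0],"translation": [0,0,0],"hand": 0.5}

```text
time_s: 3.12
eef_pos: [561.0, 30.7, 129.7]
ee_rot: [-0.002, 0.912, 0.41, -0.004]
force: [-0.4, -0.3, -1.3]
grip_width: 0.502
grip_force: 0.0
```

```bash
python3 - <<'E'
from h import *
s=sense();w=capture("wrist");print(s["eef_pos"],s["force"])
cv2.imwrite("pics/w2.png",w["image"])
print(proj(w,[[563.3,30.5,88],[563.3,30.5,42]],s))
E
```

```text
[561.03618634  30.66011691 129.66738453] [-0.41316357 -0.30930805 -1.31385921]
[[324.70409067 239.05723731]
 [324.30396774 213.65889628]]
```

View pics/w2.png

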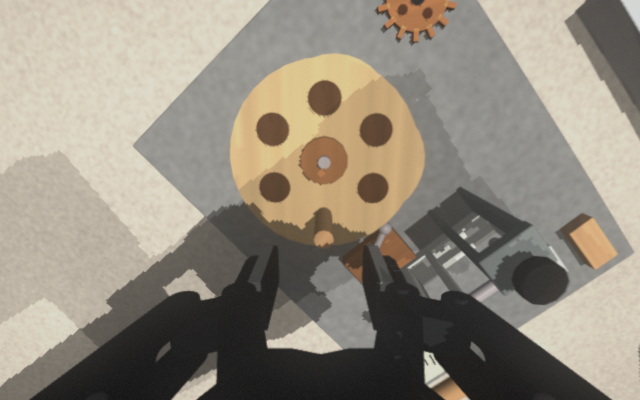

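The peg top is at (323,239), matching the prediction, and centred between the fingers. I'll lower the hand and grip it.

Request:
move_arm:
  moves:
    - {"turn": [0,0,0],"translation": [1,1,28],"hand": 0.5}
    - {"turn": [0,0,0],"translation": [0,0,27],"hand": 0.5}
    - {"turn": [0,0,0],"translation": [0,0,0],"hand": 0.2}
    - {"turn": [0,0,0],"translation": [0,0,0],"hand": 0.1}
    - {"turn": [0,0,0],"translation": [0,0,0],"hand": 0.05}
    - {"turn": [0,0,0],"translation": [0,0,0],"hand": 0.05}
    - {"turn": [0,0,0],"translation": [0,0,0],"hand": 0.05}
  grip_force: 20

```text
time_s: 3.75
eef_pos: [565.8, 30.4, 81.5]
ee_rot: [0.001, 0.911, 0.412, 0.001]
force: [-1.4, 0.4, 7.6]
grip_width: 0.131
grip_force: 21.9
```

Request:
move_arm:
  moves:
    - {"turn": [0,0,0.06],"translation": [0.1,-2.4,0],"hand": 0.05}
    - {"turn": [0,0,0.1],"translation": [0.2,-4,0],"hand": 0.05}
    - {"turn": [0,0,0.1],"translation": [0.2,-4,0],"hand": 0.05}
    - {"turn": [0,0,0.1],"translation": [0.2,-4,0],"hand": 0.05}
    - {"turn": [0,0,0.1],"translation": [0.2,-4,0],"hand": 0.05}
    - {"turn": [0,0,0.1],"translation": [0.2,-4,0],"hand": 0.05}
    - {"turn": [0,0,0.1],"translation": [0.2,-4,0],"hand": 0.05}
    - {"turn": [0,0,0.1],"translation": [0.2,-4,0],"hand": 0.05}
    - {"turn": [0,0,0],"translation": [0,0,0],"hand": 0.05}
    - {"turn": [0,0,0],"translation": [0,0,0],"hand": 0.05}

```text
time_s: 4.58
eef_pos: [551.5, 56.7, 81.4]
ee_rot: [0.001, 0.999, 0.044, 0.0]
force: [-7.4, -2.2, 12.2]
grip_width: 0.13
grip_force: 22.3
```

```bash
cat > needle.py <<'E'
from h import *
import sys
s=sense();print(np.round(s["eef_pos"],1),np.round(s["ee_rot"],3),np.round(s["force"],1),np.round(s["joints"],2))
R=Ro.from_quat(np.array(s["ee_rot"])[[1,2,3,0]]).as_matrix();print("yaw",np.degrees(np.arctan2(R[1,0],R[0,0])), "peg ang",np.degrees(np.arctan2(s["eef_pos"][1]-60.7,s["eef_pos"][0]-589.5)))
c=capture("top");cv2.imwrite("pics/t_%s.png"%sys.argv[1],cv2.resize(c["image"][155:262,258:394],None,fx=5,fy=5,interpolation=cv2.INTER_CUBIC))
E
python3 needle.py a
```

```text
[551.5  56.7  81.4] [0.001 0.999 0.044 0.   ] [-7.4 -2.2 12.2] [-0.11  0.56  1.6  -0.    0.98  1.37]
yaw 5.0575283388361045 peg ang -174.05140428870575
```

View pics/t_a.png

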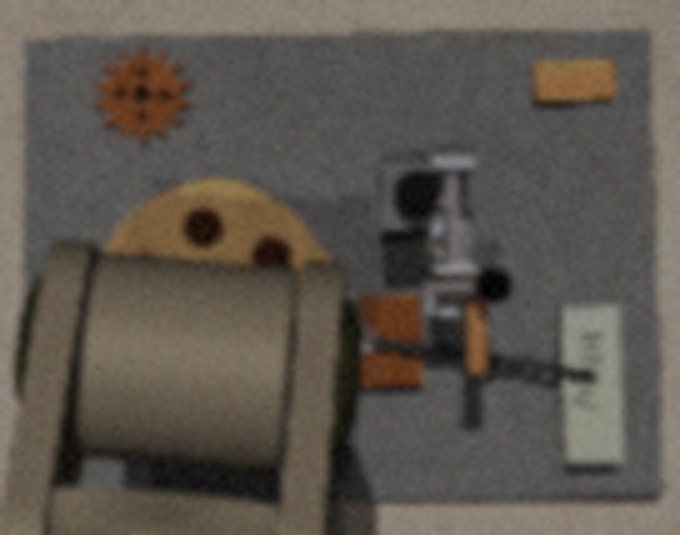

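The needle tip moved from crop (595,338) to (595,377), about 0.17 rad. I'll release the peg and check the rim profile again.

Request:
move_arm:
  moves:
    - {"turn": [0,0,0],"translation": [0,0,0],"hand": 0.2}
    - {"turn": [0,0,0],"translation": [0,0,0],"hand": 0.35}
    - {"turn": [0,0,0],"translation": [0,0,0],"hand": 0.5}
    - {"turn": [0,0,0],"translation": [0,0,0],"hand": 0.5}
    - {"turn": [0,0,0],"translation": [0,0,-20],"hand": 0.5}
    - {"turn": [0,0,0],"translation": [0,0,-35],"hand": 0.5}
    - {"turn": [0,0,0],"translation": [0,0,-40],"hand": 0.5}
    - {"turn": [0,0,0],"translation": [0,0,-40],"hand": 0.5}
    - {"turn": [0,0,0],"translation": [15,0,-15],"hand": 0.5}
    - {"turn": [0,0,0],"translation": [0,0,0],"hand": 0.5}

```text
time_s: 5.47
eef_pos: [568.9, 58.3, 233.8]
ee_rot: [0.001, 0.999, 0.044, 0.004]
force: [0.4, -0.2, -0.8]
grip_width: 0.501
grip_force: 0.0
```

Request:
move_arm:
  moves:
    - {"turn": [0,0,0],"translation": [0,0,0],"hand": 0.1}
    - {"turn": [0,0,0],"translation": [0,0,0],"hand": 0}
    - {"turn": [0,0,0],"translation": [0,0,0],"hand": 0}
    - {"turn": [0,0,0],"translation": [0,0,0],"hand": 0}

```text
time_s: 5.8
eef_pos: [565.8, 58.4, 228.1]
ee_rot: [-0.0, 0.999, 0.044, -0.001]
force: [0.1, -0.0, -0.7]
grip_width: 0.001
grip_force: 0.0
```

```bash
cat > rim.py <<'E'
from h import *
import sys
s=sense();w=capture("wrist");im=w["image"];print(np.round(s["eef_pos"],1),np.round(s["ee_rot"],3),s["grip_width"])
cv2.imwrite("pics/r_%s.png"%sys.argv[1],im)
zz=cv2.GaussianBlur(cv2.cvtColor(im,cv2.COLOR_BGR2HSV)[...,1].astype(np.float32),(0,0),.7)
a=np.radians(np.arange(0,360,5)); rr=np.arange(55,80,.25);C=np.array([589.5,60.7])
pts=np.stack([C[0]+rr*np.cos(a)[:,None],C[1]+rr*np.sin(a)[:,None],np.full((len(a),len(rr)),42.)],-1)
uv=proj(w,pts.reshape(-1,3),s).reshape(len(a),len(rr),2).astype(np.float32)
S=cv2.remap(zz,uv[...,0],uv[...,1],cv2.INTER_LINEAR)
r=np.array([rr[np.where(q>(q[-16:].mean()+q[:12].mean())/2)[0][-1]] for q in S])
A=np.c_[np.ones_like(a),np.cos(a),np.sin(a)];k=r<72
for _ in range(6):
    p=np.linalg.lstsq(A[k],r[k],rcond=None)[0];e=r-A@p;k=e<0.8
print("fit",p)
for x,b in zip(np.degrees(a),e):print(round(x),round(b,1),end=" | ")
E
python3 rim.py b; python3 needle.py b
```

```text
[565.8  58.4 228.1] [-0.     0.999  0.044 -0.001] 0.0005154378201421518
fit [64.88295418 -0.49941822 -0.1838865 ]
0 2.4 | 5 1.6 | 10 0.6 | 15 -0.1 | 20 -0.1 | 25 -0.1 | 30 0.1 | 35 -0.1 | 40 -0.1 | 45 -0.1 | 50 0.1 | 55 0.1 | 60 0.0 | 65 -0.0 | 70 -0.3 | 75 -0.1 | 80 -0.1 | 85 0.1 | 90 0.1 | 95 0.0 | 100 -0.0 | 105 -0.1 | 110 -0.1 | 115 0.1 | 120 0.0 | 125 -0.0 | 130 0.2 | 135 0.1 | 140 0.1 | 145 0.1 | 150 0.0 | 155 0.2 | 160 -0.0 | 165 -0.1 | 170 -0.1 | 175 0.1 | 180 0.4 | 185 -0.4 | 190 -0.7 | 195 0.6 | 200 -0.2 | 205 -0.2 | 210 -0.2 | 215 0.1 | 220 0.1 | 225 -0.1 | 230 0.2 | 235 -0.1 | 240 -0.0 | 245 14.5 | 250 14.5 | 255 9.3 | 260 10.8 | 265 14.6 | 270 14.7 | 275 4.2 | 280 4.0 | 285 3.3 | 290 2.1 | 295 0.4 | 300 -0.0 | 305 -0.2 | 310 0.0 | 315 -0.2 | 320 -0.1 | 325 -0.1 | 330 -0.0 | 335 0.2 | 340 1.3 | 345 2.1 | 350 2.3 | 355 2.3 | [565.9  58.4 228.4] [-0.     0.999  0.044 -0.001] [-0.5 -0.7 -0. ] [-0.1   0.43  1.39  0.    1.32  1.38]
yaw 5.085655198758733 peg ang -174.4547586450159
```

View pics/r_b.png

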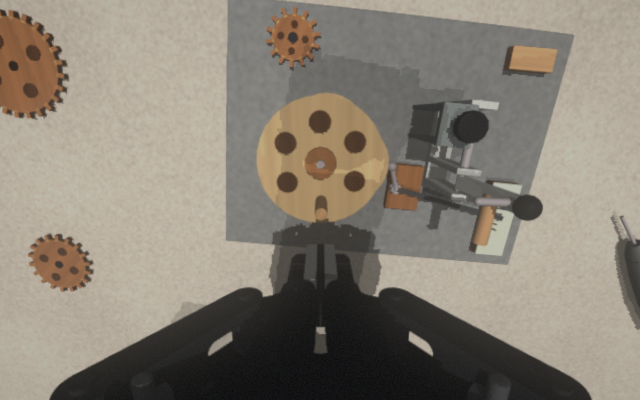

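Only the lever, button and needle side matters now: the button is at (472,126), the ball at (527,207), the handle at (484,226) and the peg at (320,215). The high bulge is near 271°, on the feeler. I'll compute the button position and the needle swing.

```bash
python3 - <<'E'
from h import *
s=sense();w=capture("wrist");g=cv2.cvtColor(w["image"],cv2.COLOR_BGR2GRAY)
m=(g<40).astype(np.uint8)
n,l,st,ce=cv2.connectedComponentsWithStats(m[:,440:560][95:235])
for i in range(1,n):
    if st[i,4]>150:
        p=ce[i]+[440,95];print(st[i],p,onz(w,[p],122.5,s)[0].round(1),"ball z155",onz(w,[p],152,s)[0].round(1))
R=Ro.from_quat(np.array(s["ee_rot"])[[1,2,3,0]]).as_matrix();print(R.round(3))
print("handle",onz(w,[(484,226)],118,s).round(1))
for nme in("topc","t_a","t_b"):
    a=cv2.cvtColor(cv2.imread(f"pics/{nme}.png"),cv2.COLOR_BGR2GRAY).astype(float)
    for x0,x1 in((500,550),(566,596)):
        q=a[300:420,x0:x1].mean(1); b=np.median(q); d=np.clip(b-q-10,0,None);y=np.arange(300,420);i=d.argmax();sl=slice(max(0,i-12),i+13)
        print(nme,x0,(d[sl]*y[sl]).sum()/d[sl].sum().round(1))
E
```

```text
[[ 0.996  0.089 -0.001]
 [ 0.089 -0.996  0.   ]
 [-0.001 -0.    -1.   ]]
handle [[560.9 -77.1 118. ]]
topc 500 343.5827150903087
topc 566 337.0988413276665
t_a 500 369.1917682926828
t_a 566 375.2652980655349
t_b 500 368.14174920575584
t_b 566 375.27598748202666
```

```bash
python3 - <<'E'
from h import *
s=sense();w=capture("wrist")
print("button",onz(w,[(472,126.5)],122.5,s),"ball",onz(w,[(527,207)],154,s),s["eef_pos"])
g=cv2.cvtColor(w["image"],cv2.COLOR_BGR2GRAY);print(g[126,452:492:3],g[106:146:3,472])
z=w["z_map"];print(z[126,472],z[207,527],z[226,484])
for p in((472,126.5),(484,226),(527,207)):
    o,d=ray(w,[p],s);print(o+d[0]*z[int(p[1]),p[0]])
E
```

```text
button [[638.20154327 -46.86117756 122.5       ]] ball [[589.11800866 -81.76807314 154.        ]] [566.12072595  58.39891278 228.81373809]
[ 52  41  50  47  48  48  46  47  47  46  46  47 103 121] [123 122  46  47  47  47  46  45  48  46  46  46  55 140]
222.23029 201.14038 243.3257
[638.20153855 -46.54581093 123.14818123]
[563.10550916 -73.38299586 124.33277165]
[590.66078904 -77.15746967 160.23101233]
```

Request:
move_arm:
  moves:
    - {"turn": [0,0,0],"translation": [15.6,27.8,0],"hand": 0}
    - {"turn": [0,0,0],"translation": [15.6,27.8,0],"hand": 0}
    - {"turn": [0,0,0],"translation": [15.6,27.8,0],"hand": 0}
    - {"turn": [0,0,0],"translation": [15.6,27.8,0],"hand": 0}
    - {"turn": [0,0,0],"translation": [0,0,30],"hand": 0}
    - {"turn": [0,0,0],"translation": [0,0,30],"hand": 0}
    - {"turn": [0,0,0],"translation": [0,0,10],"hand": 0}
    - {"turn": [0,0,0],"translation": [0,0,0],"hand": 0}
    - {"turn": [0,0,0],"translation": [0,0,0],"hand": 0}
    - {"turn": [0,0,0],"translation": [0,0,0],"hand": 0}

```text
time_s: 6.83
eef_pos: [639.1, -46.7, 161.5]
ee_rot: [0.0, 0.999, 0.045, 0.002]
force: [0.3, 0.5, 0.6]
grip_width: 0.0
grip_force: 0.0
```

Request:
move_arm:
  moves:
    - {"turn": [0,0,0],"translation": [0,0,10],"hand": 0}
    - {"turn": [0,0,0],"translation": [0,0,8],"hand": 0}
    - {"turn": [0,0,0],"translation": [0,0,4],"hand": 0}
    - {"turn": [0,0,0],"translation": [0,0,3],"hand": 0}
    - {"turn": [0,0,0],"translation": [0,0,0],"hand": 0}
    - {"turn": [0,0,0],"translation": [0,0,0],"hand": 0}

```text
time_s: 7.33
eef_pos: [638.5, -46.8, 134.6]
ee_rot: [-0.0, 0.999, 0.044, 0.0]
force: [1.3, 0.9, 4.6]
grip_width: 0.003
grip_force: 1.8
```

Request:
move_arm:
  moves:
    - {"turn": [0,0,0],"translation": [0,0,1.5],"hand": 0}
    - {"turn": [0,0,0],"translation": [0,0,0],"hand": 0}
    - {"turn": [0,0,0],"translation": [0,0,0],"hand": 0}
    - {"turn": [0,0,0],"translation": [0,0,-10],"hand": 0}
    - {"turn": [0,0,0],"translation": [0,0,-30],"hand": 0}
    - {"turn": [0,0,0],"translation": [0,0,-40],"hand": 0}
    - {"turn": [0,0,0],"translation": [-15,0,-20],"hand": 0}
    - {"turn": [0,0,0],"translation": [-30,0,0],"hand": 0.3}
    - {"turn": [0,0,0],"translation": [-30,0,0],"hand": 0.4}
    - {"turn": [0,0,0],"translation": [0,0,0],"hand": 0.4}

```text
time_s: 8.17
eef_pos: [559.2, -53.2, 232.6]
ee_rot: [-0.0, 0.999, 0.044, -0.002]
force: [0.2, 0.3, -0.1]
grip_width: 0.392
grip_force: 0.0
```

```bash
python3 rim.py c; python3 - <<'E'
from h import *
s=sense();w=capture("wrist");print(s["joints"].__class__,np.round(s["joints"],2))
print("expected dropped grip",proj(w,[[558.9,-27.3,80],[588.9,-67.3,80]],s))
E
```

```text
[559.2 -53.2 232.6] [-0.     0.999  0.044 -0.002] 0.3916796944814284
fit [65.31509802  0.06628454 -0.73782945]
0 1.6 | 5 1.2 | 10 0.2 | 15 -0.4 | 20 -0.4 | 25 -0.3 | 30 -0.3 | 35 -0.2 | 40 0.1 | 45 -0.1 | 50 -0.0 | 55 -0.2 | 60 0.0 | 65 0.1 | 70 -0.1 | 75 0.1 | 80 -0.1 | 85 0.2 | 90 -0.1 | 95 0.2 | 100 0.2 | 105 0.2 | 110 0.2 | 115 0.1 | 120 0.4 | 125 0.1 | 130 0.3 | 135 0.3 | 140 0.5 | 145 0.2 | 150 0.1 | 155 0.1 | 160 -0.3 | 165 -0.3 | 170 -0.6 | 175 0.1 | 180 -0.2 | 185 -0.1 | 190 -0.4 | 195 -0.2 | 200 -0.3 | 205 -0.1 | 210 0.1 | 215 -0.2 | 220 0.0 | 225 -0.3 | 230 -0.1 | 235 -0.1 | 240 0.1 | 245 0.3 | 250 0.5 | 255 2.5 | 260 13.7 | 265 13.7 | 270 3.7 | 275 4.7 | 280 4.7 | 285 3.7 | 290 2.5 | 295 1.0 | 300 0.5 | 305 0.3 | 310 0.3 | 315 0.1 | 320 0.2 | 325 -0.3 | 330 -0.2 | 335 0.1 | 340 0.9 | 345 1.4 | 350 1.7 | 355 2.1 | <class 'numpy.ndarray'> [-0.3   0.41  1.4  -0.    1.33  1.18]
expected dropped grip [[292.01239284 193.01073728]
 [337.96438955 164.95060849]]
```

View pics/r_c.png

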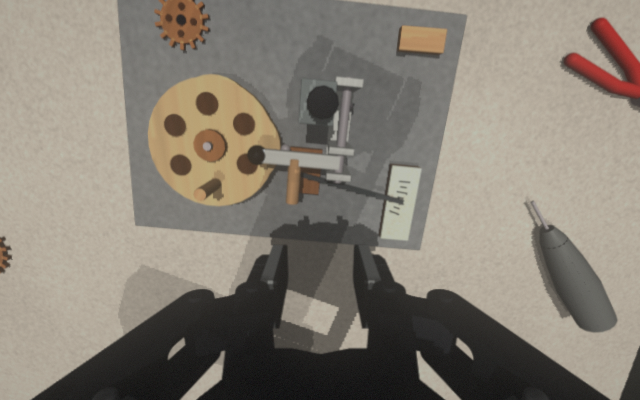

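The lever has dropped onto the rim: ball at (256,155), handle dowel from (295,162) to (294,203). The needle is still swung well over the scale, with its tip at (400,200). I'll align over the handle.

Request:
move_arm:
  moves:
    - {"turn": [0,0,0.096],"translation": [2,-25,0],"hand": 0.4}
    - {"turn": [0,0,0],"translation": [0,0,35],"hand": 0.4}
    - {"turn": [0,0,0],"translation": [0,0,35],"hand": 0.4}
    - {"turn": [0,0,0],"translation": [0,0,20],"hand": 0.4}
    - {"turn": [0,0,0],"translation": [0,0,0],"hand": 0.4}
    - {"turn": [0,0,0],"translation": [0,0,0],"hand": 0.4}
    - {"turn": [0,0,0],"translation": [0,0,0],"hand": 0.4}

```text
time_s: 8.85
eef_pos: [564.7, -28.7, 144.4]
ee_rot: [0.0, 1.0, -0.004, 0.001]
force: [0.1, -0.8, 0.7]
grip_width: 0.399
grip_force: 0.0
```

```bash
python3 - <<'E'
from h import *
s=sense();w=capture("wrist");print(s["eef_pos"],s["force"])
z=w["z_map"];f,R,t=cam(w,s)
v,u=np.mgrid[0:400:1,0:640:1];m=(z>60)
o,d=ray(w,np.c_[u[m],v[m]],s);P=o+d*z[m][:,None]
hs=cv2.cvtColor(w["image"],cv2.COLOR_BGR2HSV)[m]
k=(hs[:,1]>90)&(P[:,2]>70)&(P[:,2]<100)&(P[:,0]>540)&(P[:,0]<585)&(abs(P[:,1]+28)<20)
q=P[k];print(k.sum(),q.min(0),q.max(0),np.median(q,0), q[q[:,2]>84].mean(0))
R=Ro.from_quat(np.array(s["ee_rot"])[[1,2,3,0]]).as_matrix();print(R.round(3))
E
```

```text
[564.69805433 -28.69144575 144.4462291 ] [ 0.14930577 -0.76679857  0.72369448]
908 [547.14874774 -33.25291484  79.82016481] [584.90865988 -21.91138524  87.27006224] [566.69988046 -27.37631379  85.03110107] [566.68217248 -27.40490489  85.33211231]
[[ 1.    -0.007  0.003]
 [-0.007 -1.    -0.001]
 [ 0.003  0.001 -1.   ]]
```

Request:
move_arm:
  moves:
    - {"turn": [0,0,0],"translation": [-6,-1,20],"hand": 0.4}
    - {"turn": [0,0,0],"translation": [0,0,25],"hand": 0.4}
    - {"turn": [0,0,0],"translation": [0,0,14],"hand": 0.4}
    - {"turn": [0,0,0],"translation": [0,0,0],"hand": 0.3}
    - {"turn": [0,0,0],"translation": [0,0,0],"hand": 0.2}
    - {"turn": [0,0,0],"translation": [0,0,0],"hand": 0.1}
    - {"turn": [0,0,0],"translation": [0,0,0],"hand": 0.1}
  grip_force: 20

```text
time_s: 9.48
eef_pos: [558.4, -27.2, 85.5]
ee_rot: [0.0, 1.0, -0.004, 0.002]
force: [0.7, 3.0, 1.3]
grip_width: 0.133
grip_force: 20.4
```

Request:
move_arm:
  moves:
    - {"turn": [0,0,0],"translation": [0,0.6,-7],"hand": 0.1}
    - {"turn": [0,0,0],"translation": [0,1.8,-6.7],"hand": 0.1}
    - {"turn": [0,0,0],"translation": [0,3,-6.3],"hand": 0.1}
    - {"turn": [0,0,0],"translation": [0,4,-5.7],"hand": 0.1}
    - {"turn": [0,0,0],"translation": [0,4.9,-4.9],"hand": 0.1}
    - {"turn": [0,0,0],"translation": [0,5.7,-4],"hand": 0.1}
    - {"turn": [0,0,0],"translation": [0,6.3,-3],"hand": 0.1}
    - {"turn": [0,0,0],"translation": [0,6.7,-1.8],"hand": 0.1}
    - {"turn": [0,0,0],"translation": [0,7,-0.6],"hand": 0.1}
    - {"turn": [0,0,0],"translation": [0,7,0.6],"hand": 0.1}

```text
time_s: 10.32
eef_pos: [558.2, -74.2, 125.8]
ee_rot: [0.0, 1.0, -0.003, 0.002]
force: [1.9, 4.8, 2.3]
grip_width: 0.131
grip_force: 20.4
```

Request:
move_arm:
  moves:
    - {"turn": [0,0,0],"translation": [0,0,0],"hand": 0.1}
    - {"turn": [0,0,0],"translation": [0,0,0],"hand": 0.1}

```text
time_s: 10.48
eef_pos: [558.1, -75.1, 125.4]
ee_rot: [0.001, 1.0, -0.004, 0.002]
force: [0.2, -0.3, 7.4]
grip_width: 0.13
grip_force: 21.0
```

Request:
move_arm:
  moves:
    - {"turn": [0,0,0],"translation": [0,0,0],"hand": 0.2}
    - {"turn": [0,0,0],"translation": [0,0,0],"hand": 0.35}
    - {"turn": [0,0,0],"translation": [0,0,0],"hand": 0.4}
    - {"turn": [0,0,0],"translation": [0,0,0],"hand": 0.4}
    - {"turn": [0,0,0],"translation": [0,0,-15],"hand": 0.4}
    - {"turn": [0,0,0],"translation": [0,0,-30],"hand": 0.4}
    - {"turn": [0,0,0],"translation": [0,0,-40],"hand": 0.4}
    - {"turn": [0,0,0],"translation": [0,0,-20],"hand": 0.4}
    - {"turn": [0,0,0],"translation": [0,0,0],"hand": 0.4}
    - {"turn": [0,0,0],"translation": [0,0,0],"hand": 0.4}

```text
time_s: 11.32
eef_pos: [557.2, -74.4, 228.7]
ee_rot: [0.0, 1.0, -0.004, 0.001]
force: [-0.1, -0.6, -0.5]
grip_width: 0.403
grip_force: 0.0
```

Request:
move_arm:
  moves:
    - {"turn": [0,0,0],"translation": [-30,0,0],"hand": 0.4}
    - {"turn": [0,0,0],"translation": [-30,0,0],"hand": 0.4}
    - {"turn": [0,0,0],"translation": [-30,0,0],"hand": 0.4}
    - {"turn": [0,0,0],"translation": [0,0,0],"hand": 0.4}
    - {"turn": [0,0,0],"translation": [0,0,0],"hand": 0.4}
    - {"turn": [0,0,0],"translation": [0,0,0],"hand": 0.4}

```text
time_s: 11.82
eef_pos: [467.4, -73.8, 227.6]
ee_rot: [-0.0, 1.0, -0.004, -0.0]
force: [0.4, -0.6, 0.6]
grip_width: 0.397
grip_force: 0.0
```

```bash
python3 needle.py d
```

```text
[467.4 -73.8 227.6] [-0.     1.    -0.004 -0.   ] [ 0.4 -0.6  0.6] [-0.4   0.22  1.68  0.    1.24  1.17]
yaw -0.42581985981106263 peg ang -132.24107740302287
```

View pics/t_d.png

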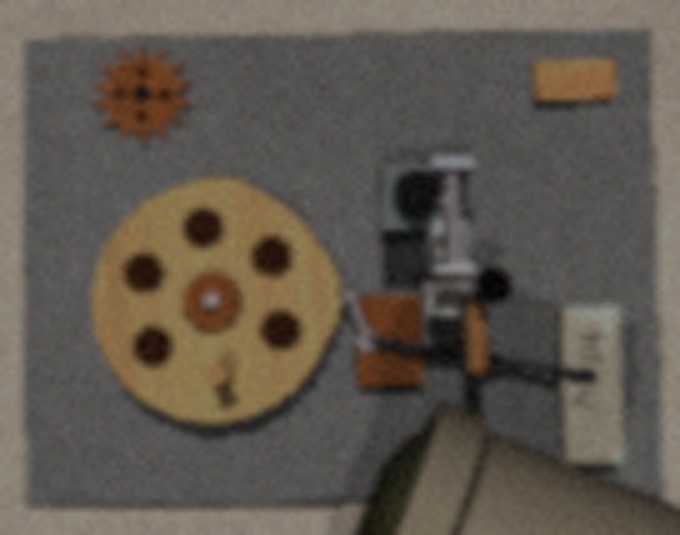

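The lever is back at rest (ball at crop (492,283)). The needle tip is still at (595,377), the bulge is on the feeler at (343,298), and the loose parts are where they were. I'm handing in.

```bash
python3 -c "
from rig import finish_job;print(finish_job())"
```

```text
the job is handed in; nothing more can be done
None
```

I handed the job in, and no verdict came back: the higher bulge is on the feeler (needle about 0.17 rad by camera, limit 0.155), the lever dropped onto the rim and is back at its rest, and the loose things in view were not disturbed.

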